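# Push a spent filter cartridge out of its holder

## Task

A spent filter cartridge is stuck in the clear tube of the bench holder. Swing the keeper bar fully aside from the outlet and bring the steel tray up against the holder below that outlet, then take the push rod and push the cartridge out from the inlet end, all the way until the rod's collar meets the tube, so that it drops into the tray. Draw the rod out again and put it back in its rest as it lay, and leave the other things on the bench where they stand.

Things in the scene. Friction and masses are not known exactly. Their poses are not given: they have to be found in the camera images.
- holder: Fixed holder of a level clear tube. Origin on the bench under mid-tube, z up. Base 96 x 112 x 8 mm (x, y, z), grey; 2 clamps 60 mm wide at y +/-38, tops 125 mm up; plunger on mid-tube up to 140. Bore along local y, 95 mm up: inlet y = +50, outlet y = -50 mm, bore 37, tube outside 45, end flanges 54 mm. A spring ball holds the cartridge: 5 to 15 N push it along; it leaves only at the outlet (local -y).
- inlet (a point): Centre of the tube's inlet mouth, at the end face: holder's local y = +50 mm, 95 mm above the bench. The rod goes in here, towards the holder's local -y.
- outlet (a point): Centre of the tube's outlet mouth, at the end face: holder's local y = -50 mm, 95 mm above the bench.
- keeper (a joint): Keeper: steel bar 16 mm wide, 5 thick, across the outlet (holder's local y -52 to -57 mm). Hinge along the holder's y, pivot at local x = 0, 59 mm above the bench. 0 = upright, closing the outlet; grows as its top swings to the holder's local +x; stop at 1.6 rad = level, fully aside. Stiff (0.05 N m), stays where left. The outlet is clear above 1.0 rad.
- keeper_knob (a point): Middle of the keeper's black knob, 64 mm from the pivot (59 mm + 64 mm x cos(joint) above the bench, holder's local x = 64 mm x sin(joint)). Knob 16 mm in diameter, 24 mm long along y, standing out from the bar at local y -64 to -88 mm of the holder. Push it over from the local -x side, following it down.
- cartridge: Spent filter cartridge, white cylinder with grey end caps, 34 mm in diameter, 60 mm long along its local y; origin at its centre. Starts near the middle of the tube; about 0.1 kg.
- tray: Loose open steel tray, 150 (x) x 120 (y) x 26 mm high, origin under its centre, 0.3 kg, slides on the bench. Walls 3 mm; rim bead 8 mm thick all round, 2 mm in from the outside, top 26 mm up. Well placed turned like the holder, long side close to the holder's base: its centre at the holder's local x = 0, y = -125 mm (-100 to -165 and +/-50 sideways will do). The open keeper passes over its rim.
- push_rod: Loose push rod, 0.16 kg, along its local y; origin on its axis at mid-handle. Black square handle 24 x 24 mm, y -45 to +45 mm, flat sides upright; collar 46 mm in diameter, front face at y = -53; shaft 14 mm; round tip 24 mm in diameter, ending at y = -163. With the collar on the inlet the tip is 10 mm out of the outlet. Starts level in its rest.
- rod_rest: Fixed grey rod rest, base 56 x 170 x 6 mm, same axes as the rod, origin on the bench under the rod's origin, rod's axis 55 mm above the bench. Two uprights 8 mm thick, up to 64 mm high, with flared notches open upward: y = +34 mm under the handle (30 mm wide), y = -105 mm under the shaft (20 mm wide).
- rod_tip (a point): End of the rod's tip, on its axis, local y = -163 mm of the rod.
- beaker: Bystander: clear glass beaker, 68 x 74 x 93 mm, origin under its centre, beside the holder on its local -x side.
- steel_beaker: Bystander: stainless beaker, 70 mm in diameter, 116 mm tall, origin under its centre, on the holder's local -x side, 20 mm beside the place where the tray shall stand.
- blue_bottle: Bystander: bottle with blue cap, 58 mm in diameter, 117 mm tall, origin under its centre, on the holder's local +x side.
- petri: Bystander: flat round dish with lid, 105 mm in diameter, 13 mm high, origin under its centre, on the bench below the rod's way to the inlet.
- dropper: Bystander: small amber dropper bottle with black cap, 38 mm in diameter, 84 mm tall, origin under its centre, beside the rod's way to the inlet, on the holder's local +x side.

How it is judged:
By the outcome, as a careful person would: the job done as asked, in the order asked, and still so for the second after the job is handed in, with the robot touching nothing.
It also fails if it takes over 72 s, if anything falls off the work surface, if the arm or the gripper's body presses on something with over 40 N, if the wrist force passes 120 N, or if a joint passes its speed limit or range.

## Robot

A 6-joint arm with a two-finger parallel gripper is mounted at the origin on a cart in front of the work surface, level with it; the furniture and walls round the work are solid. World frame = base frame: x ahead of the robot, y to its left, z up, the work surface at z = 0. Lengths are in mm, angles in rad, forces in N, time in s.
With the tool pointing down it reaches from about 275 to 825 mm from the base axis. Payload 5.2 kg.
Tool frame: the origin (TCP) lies at the very end of the fingers, on their centre line; the grasp point (between the pads) lies 19 mm behind it; z points along the fingers, y is the direction in which the jaws open and shut (so a half turn about z gives the same grasp; the last joint's range is limited). The gripper opens to 93 mm and grips with 3 to 60 N. Pads are 15 mm wide; open, the fingers measure 128 mm over their backs; the gripper's body (75 mm by 188 mm) begins 65 mm behind the grasp point.
Start: joints at [-1.396, 0.259, 1.535, -0, 1.348, -0.203], TCP at [202.903, -511.21, 218.653] pointing down, gripper open.
Joint ranges: [-3.14, 3.14], [-0.91, 2.08], [0.19, 2.58], [-1.22, 4.36], [0.22, 2.71], [-3.12, 3.12]. Speed limits (rad/s): [2.57, 2.57, 3.14, 3.14, 3.14, 3.14].

## Interface

Orientations are given as [roll, pitch, yaw] about the fixed x, y, z axes, in that order (R = Rz(yaw) Ry(pitch) Rx(roll)).
In Python, from bench import robot gives the robot as it stands. The module is installed in compiled form; this text tells all that it offers. Calls block until the motion is done:
- robot.move_ptp(position, orientation): joint-space move of the TCP to a pose.
- robot.move_linear(position, ori=None, speed=150, f_stop=None): straight line of the TCP; ori=None keeps the orientation; speed is the mean speed in mm/s. With f_stop (N) it stops when the force on the tool has changed by that much, and returns True; else False.
- robot.move_j(angles): joint-space move.
- robot.move_gripper(opening): opening from 0.0 (shut) to 1.0 (fully open); the grip force is fixed at half the most; returns when the fingers have stopped.
- robot.sleep(seconds).
- robot.inverse_kinematics(position, orientation): joint angles nearest the present ones, or None.
- robot.get_image(name): name is "scene" or "top" or "wrist"; returns a dict with "img" (384x512x3 uint8, blue, green, red), "fovy" (degrees; the focal length in pixels is half the picture's height over the tangent of half this angle, whatever the lens; pixels are square), "cx", "cy" (the principal point, pixels), "eye" and "orientation" of the camera in the world. Camera axes: x right, y down, z forward; pixel columns grow to the right and rows downward; lengths in mm; the calibration is good to about 2 mm. A picture is of the moment at which its call begins. There is no depth.
A pose or a line that the arm cannot do raises robot.MotionError and nothing moves.
- robot.hand_in(): hands the job in, once; it reports no verdict.
Readings, each from a call of its own:
- robot.current_t(): time.
- robot.current_qpos(): joint angles.
- robot.current_joint_vel(): joint speeds.
- robot.current_joint_efforts(): joint torques, N m.
- robot.current_tcp_pos(): TCP position.
- robot.current_eef_rot(): TCP orientation.
- robot.current_contact_force(): force on the tool from outside, world axes, zero at the start.
- robot.current_ft_torque(): the same for the moment, N m.
- robot.current_gripper_width(): opening from 0.0 (shut) to 1.0 (fully open).
Only numpy, scipy, OpenCV 4.12 (cv2) and the standard library are available. Lean on these libraries where they do the work, as an engineer would, in place of code of your own. Each camera call takes 0.05 s, during which the arm holds its last target.

## Working session

There is one attempt and no reset: what is moved stays moved. The work goes in short steps, each a Python script; the robot and the scene stay as the last script left them, time stands still between calls to the robot, and variables do not carry over. Pictures are saved under pics/ and viewed, and the job is handed in when it is done.

```bash
ls; mkdir -p pics
cat > h.py <<'E'
import numpy as np, cv2
from scipy.spatial.transform import Rotation as R
from bench import robot
def grab(n,fn):
    d=robot.get_image(n); cv2.imwrite(f'pics/{fn}.png',d['img'])
    import pickle; pickle.dump({k:d[k] for k in d},open(f'pics/{fn}.pkl','wb')); return d
def load(fn):
    import pickle; return pickle.load(open(f'pics/{fn}.pkl','rb'))
def K(d):
    f=d['img'].shape[0]/2/np.tan(np.radians(d['fovy'])/2); return f
def rot(d):
    o=np.array(d['orientation'],float)
    return o if o.shape==(3,3) else R.from_euler('xyz',o).as_matrix()
def pix2plane(d,u,v,z):
    f=K(d); r=rot(d)@np.array([(u-d['cx'])/f,(v-d['cy'])/f,1.]); e=np.array(d['eye'],float)
    return e+r*(z-e[2])/r[2]
def proj(d,p):
    c=rot(d).T@(np.array(p,float)-np.array(d['eye'],float)); f=K(d)
    return np.array([d['cx']+f*c[0]/c[2], d['cy']+f*c[1]/c[2]])
E
python3 - <<'E'
from h import *
for n in ['scene','top','wrist']:
    d=grab(n,n+'0'); print(n,d['fovy'],d['cx'],d['cy'],d['eye'],d['orientation'])
print(robot.current_t(), robot.current_eef_rot(), robot.current_tcp_pos())
E
```

```text
pics
scene 50.57117645576671 254.61386890412643 196.63142321752744 [151.05096612 845.88932394 529.40931446] [-1.98084306  0.00847011 -2.6915354 ]
top 48.535141535740266 252.07244502447415 199.04846557292117 [ 292.21345896    5.84297973 1528.47994493] [-2.96334605  0.00527136 -1.56109468]
wrist 69.98594610458831 257.18101063868795 194.5764094187499 [ 268.58849799 -485.28998129  384.42344878] [ 2.88242098e+00  1.54133952e-03 -1.19346964e+00]
0.15 [-3.14022460e+00 -2.71015776e-04  3.77801692e-01] [ 202.82998647 -510.79657828  218.01326016]
```

View pics/scene0.png

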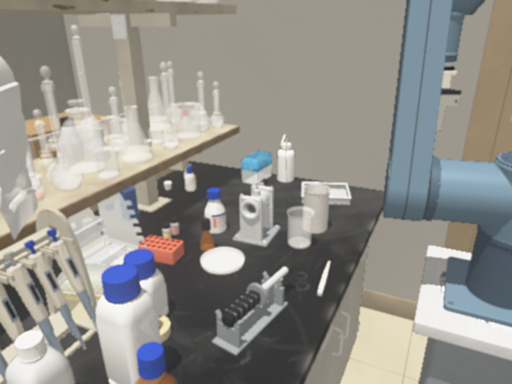

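View pics/top0.png

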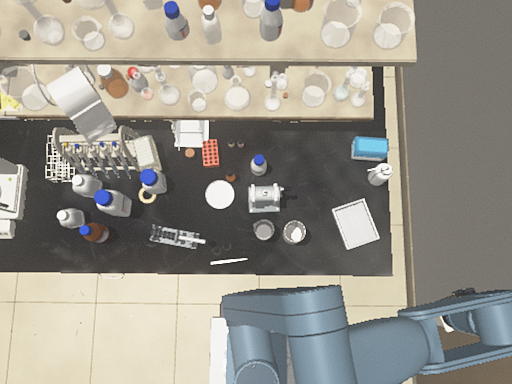

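View pics/wrist0.png

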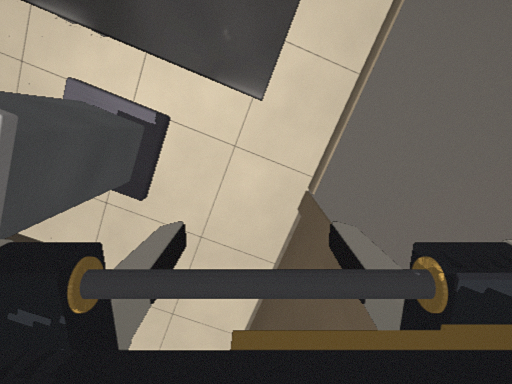

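The top view shows the holder at about (266,197), the tray at (356,224), the rod and rest at (177,237), and the shelf at the top of the picture. I'll enlarge the work area.

Run:
```python
from h import *
d=load('top0');im=d['img']
a=im[140:260,140:270]; b=im[140:260,225:400]
cv2.imwrite('pics/c1.png',cv2.resize(a,None,fx=6,fy=5,interpolation=cv2.INTER_CUBIC)[:600,:800])
cv2.imwrite('pics/c1.png',cv2.resize(a,None,fx=5,fy=5,interpolation=cv2.INTER_CUBIC))
cv2.imwrite('pics/c2.png',cv2.resize(b,None,fx=4.5,fy=4.5,interpolation=cv2.INTER_CUBIC))
d=load('scene0');im=d['img']
cv2.imwrite('pics/c3.png',cv2.resize(im[170:360,180:360],None,fx=3,fy=3,interpolation=cv2.INTER_CUBIC))
d=load('top0')
for u,v in [(266,197),(356,224),(177,237),(150,273),(392,273)]: print(pix2plane(d,u,v,0))
```

```text
[575.53551374 -34.18072328   0.        ]
[ 479.40176683 -358.87227288    0.        ]
[426.60236784 284.92432202   0.        ]
[298.29338749 375.38359831   0.        ]
[ 306.5634494  -479.96395919    0.        ]
```

View pics/c1.png

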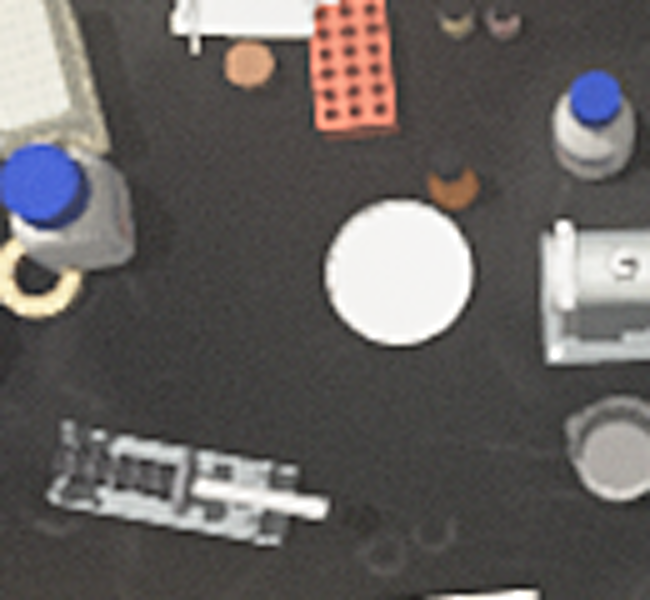

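View pics/c2.png

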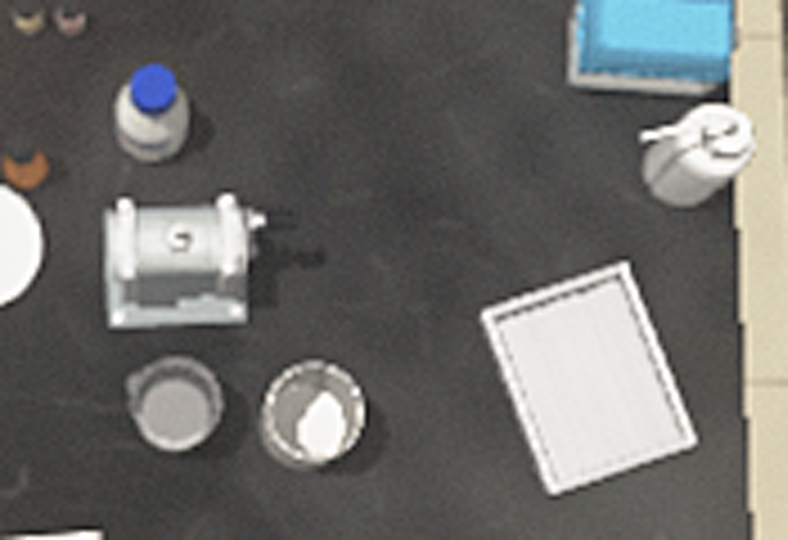

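View pics/c3.png

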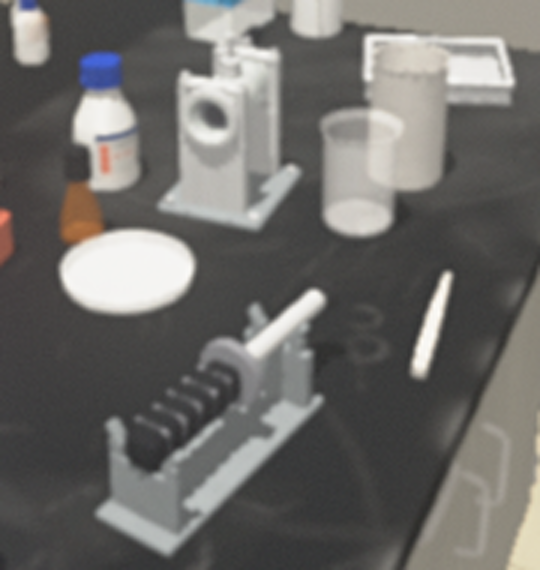

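Run:
```python
from h import *
for p,y in [((430,-80,330),0),((430,-80,330),np.pi),((570,-110,110),0),((570,-110,110),np.pi),((480,-400,10),.36),((570,-180,10),0),((427,285,40),-.18),((427,285,40),-.18+np.pi),((575,200,76),0),((575,200,76),np.pi)]:
    print(p,y,robot.inverse_kinematics(list(p),[np.pi,0,y]))
robot.move_ptp([430,-80,330],[np.pi,0,0]); print(robot.current_t())
d=grab('wrist','w1');print(d['eye'],d['orientation'])
```

```text
(430, -80, 330) 0 [-4.40061834e-01 -5.47114189e-03  1.57400204e+00 -4.44089210e-16
  1.57306175e+00  1.13073449e+00]
(430, -80, 330) 3.141592653589793 [-0.44006183 -0.00547114  1.57400204  0.          1.57306175 -2.01085816]
(570, -110, 110) 0 [-3.82681511e-01  4.04490823e-01  1.60698625e+00 -4.44089210e-16
  1.13011558e+00  1.18811482e+00]
(570, -110, 110) 3.141592653589793 [-0.38268151  0.40449082  1.60698625  0.          1.13011558 -1.95347784]
(480, -400, 10) 0.36 [-8.73012160e-01  5.88493142e-01  1.57971986e+00 -4.44089210e-16
  9.73379648e-01  3.37784167e-01]
(570, -180, 10) 0 [-4.92320211e-01  5.50328482e-01  1.65299894e+00 -4.44089210e-16
  9.38265232e-01  1.07847612e+00]
(427, 285, 40) -0.18 [ 3.71004557e-01  3.88578803e-01  1.84461962e+00 -4.44089210e-16
  9.08394233e-01  2.12180088e+00]
(427, 285, 40) 2.961592653589793 [ 0.37100456  0.3885788   1.84461962  0.          0.90839423 -1.01979177]
(575, 200, 76) 0 [ 1.51716364e-01  4.85945782e-01  1.56859472e+00 -4.44089210e-16
  1.08705215e+00  1.72251269e+00]
(575, 200, 76) 3.141592653589793 [ 0.15171636  0.48594578  1.56859472  0.          1.08705215 -1.41907996]
1.9667
[500.77420107 -81.072135   496.17854981] [ 2.88166573e+00 -2.77651136e-04 -1.57191214e+00]
```

View pics/w1.png

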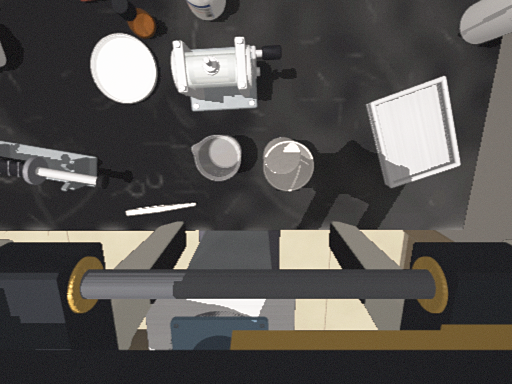

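The wrist view shows the holder at (215,75) with its knob at (272,52), and the tray at (413,130). The rod and rest lie partly out of view at the left. I'll crop closer for the holder and tray.

Run:
```python
from h import *
im=load('w1')['img']
cv2.imwrite('pics/c4.png',cv2.resize(im[20:130,155:315],None,fx=5,fy=5,interpolation=cv2.INTER_CUBIC))
cv2.imwrite('pics/c5.png',cv2.resize(im[65:195,355:475],None,fx=4.5,fy=4.5,interpolation=cv2.INTER_CUBIC))
```

```text
(no output)
```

View pics/c4.png

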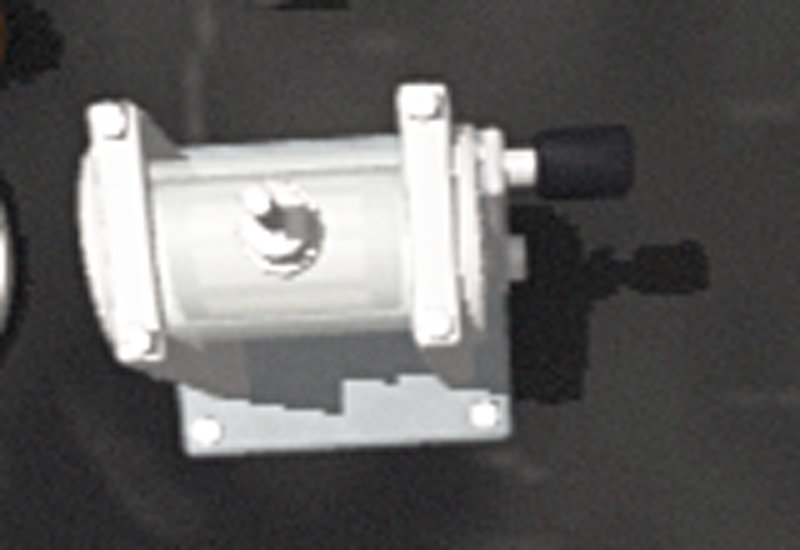

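View pics/c5.png

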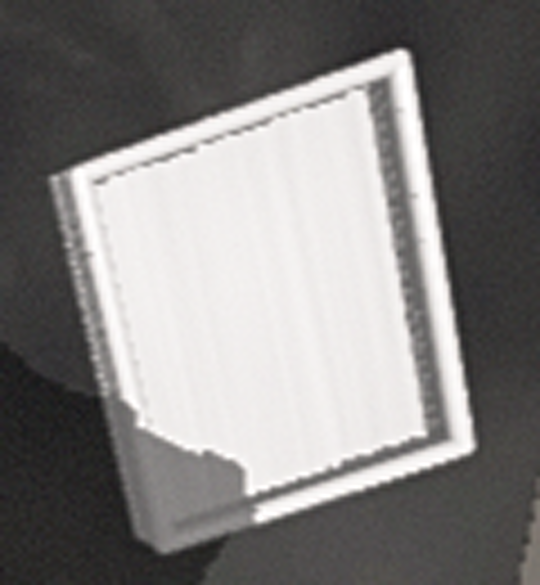

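```bash
cat > fit.py <<'E'
from h import *
from scipy.optimize import least_squares
def fit(obs,x0,ang0=0.):
    # obs: list of (d, (u,v), local pt or fn(extra))
    def tf(p,l): c,s=np.cos(p[2]),np.sin(p[2]); return np.array([p[0]+c*l[0]-s*l[1],p[1]+s*l[0]+c*l[1],l[2]])
    def res(p):
        return np.concatenate([proj(d,tf(p,l(p) if callable(l) else l))-np.array(uv) for d,uv,l in obs])
    r=least_squares(res,x0,loss='soft_l1',x_scale=[10,10,.05]+[5]*(len(x0)-3)); return r.x,res(r.x).reshape(-1,2)
E
python3 - <<'E'
from fit import *
d=load('w1')
C=lambda x,y:(155+(x+.5)/5-.5,20+(y+.5)/5-.5)
def cl(sx,sy,k): return lambda p:(30*sx,38*sy+k*p[3],125)
obs=[(d,C(88,105),cl(1,1,1)),(d,C(130,100),cl(1,1,-1)),(d,C(120,358),cl(-1,1,1)),(d,C(160,355),cl(-1,1,-1)),
(d,C(397,88),cl(1,-1,1)),(d,C(443,86),cl(1,-1,-1)),(d,C(418,342),cl(-1,-1,1)),(d,C(458,340),cl(-1,-1,-1)),
(d,C(187,448),(-48,56,4)),(d,C(510,434),(-48,-56,4)),(d,C(585,164),(0,-76,123))]
p,r=fit(obs,[575,-34,0,5]);print(p);print(r.round(1))
C=lambda x,y:(355+(x+.5)/4.5-.5,65+(y+.5)/4.5-.5)
# bead outer corners z=26, x in ±73,y ±58
obs=[(d,C(408,52),(73,-58,26)),(d,C(474,448),(-73,-58,26)),(d,C(72,176),(73,58,26)),(d,C(160,548),(-73,58,26)),(d,C(52,180),(75,60,0)),(d,C(138,535),(-75,60,0))]
p,r=fit(obs,[479,-359,.36]);print(p);print(r.round(1))
im=d['img']
E
```

```text
[ 5.69969433e+02 -2.25746262e+01  5.64270755e-02  5.24092250e+00]
[[-0.1 -1.1]
 [ 0.1 -0.6]
 [-0.   0.6]
 [ 0.1  0.7]
 [ 0.4 -1.7]
 [-0.2 -1.8]
 [-0.1  0.2]
 [ 0.1  0.1]
 [ 0.   1.6]
 [ 0.6  0.5]
 [-0.6  8.2]]
[ 4.79576900e+02 -3.49639518e+02  3.42605152e-01]
[[-0.8  1.7]
 [-0.9 -0.4]
 [ 2.7 -0. ]
 [ 2.6 -0.5]
 [-0.5 -0.7]
 [-0.1  0.5]]
```

Run:
```python
from fit import *
d=load('w1'); t=load('top0')
C=lambda x,y:(155+(x+.5)/5-.5,20+(y+.5)/5-.5)
def cl(sx,sy,k): return lambda p:(30*sx,38*sy+k*p[3],125)
obs=[(d,C(88,105),cl(1,1,1)),(d,C(130,100),cl(1,1,-1)),(d,C(120,358),cl(-1,1,1)),(d,C(160,355),cl(-1,1,-1)),
(d,C(397,88),cl(1,-1,1)),(d,C(443,86),cl(1,-1,-1)),(d,C(418,342),cl(-1,-1,1)),(d,C(458,340),cl(-1,-1,-1)),
(d,C(187,448),(-48,56,4)),(d,C(510,434),(-48,-56,4))]
p,r=fit(obs,[575,-34,0,5]);print(p);print(r.round(1))
c,s=np.cos(p[2]),np.sin(p[2])
for th in (0,.1,.2,.3):
    l=(64*np.sin(th),-76,59+64*np.cos(th)); w=(p[0]+c*l[0]-s*l[1],p[1]+s*l[0]+c*l[1],l[2]); print(th,w,proj(d,w),'obs',C(585,164),'top',proj(t,w))
l=(0,0,140);print('plunger',proj(d,(p[0],p[1],140)),C(280,215))
C=lambda x,y:(355+(x+.5)/4.5-.5,65+(y+.5)/4.5-.5)
obs=[(d,C(408,52),(73,-58,26)),(d,C(474,448),(-73,-58,26)),(d,C(72,176),(73,58,26)),(d,C(160,548),(-73,58,26))]
T=lambda x,y:(225+(x+.5)/4.5-.5,140+(y+.5)/4.5-.5)
p,r=fit(obs,[479,-359,.36]);print(p);print(r.round(1))
obs=[(t,T(483,314),(73,58,26)),(t,T(628,264),(73,-58,26)),(t,T(696,441),(-73,-58,26)),(t,T(551,493),(-73,58,26))]
p,r=fit(obs,[479,-359,.36]);print(p);print(r.round(1))
```

```text
[ 5.69719897e+02 -2.25184403e+01  5.10441930e-02  5.23941325e+00]
[[-0.  -1.1]
 [ 0.1 -0.6]
 [-0.2  0.6]
 [-0.   0.8]
 [ 0.5 -1.3]
 [-0.1 -1.4]
 [-0.3  0.5]
 [-0.   0.5]
 [-0.2  1.6]
 [ 0.4  0.8]]
0 (np.float64(573.5975712830482), np.float64(-98.41945245674718), np.float64(123.0)) [270.94784753  61.17285005] obs (271.6, 52.4) top [286.08507356 191.07317425]
0.1 (np.float64(579.9785880138497), np.float64(-98.09345542858868), np.float64(122.68026657779365)) [270.73332075  55.61974266] obs (271.6, 52.4) top [285.97278975 189.23199911]
0.2 (np.float64(586.2958477347607), np.float64(-97.77071565497525), np.float64(121.72426098183946)) [270.49488497  50.20930063] obs (271.6, 52.4) top [285.84804113 187.45160772]
0.3 (np.float64(592.4862304748584), np.float64(-97.45445784504125), np.float64(120.14153530403878)) [270.2361144   45.02684573] obs (271.6, 52.4) top [285.71228168 185.75172764]
plunger [207.84467373  61.75961222] (210.6, 62.6)
[ 4.79682592e+02 -3.48299092e+02  3.40352631e-01]
[[-1.5  1.7]
 [-1.8 -0.4]
 [ 1.9 -0.2]
 [ 1.7 -0.6]]
[ 4.78181725e+02 -3.51286052e+02  3.37481184e-01]
[[ 1.   0. ]
 [-0.8  0.8]
 [-0.8  0.1]
 [ 0.6 -0.8]]
```

```bash
cat >> h.py <<'E'
H=(569.7,-22.5,0.051)
def hw(x,y,z,h=H):
    c,s=np.cos(h[2]),np.sin(h[2]); return [h[0]+c*x-s*y,h[1]+s*x+c*y,z]
E
python3 - <<'E'
from h import *
o=[np.pi,0,H[2]]
robot.move_gripper(0)
robot.move_ptp(hw(-28,-80,150),o)
robot.move_linear(hw(-28,-80,112),speed=150)
print(robot.current_t(),robot.current_gripper_width(),robot.current_contact_force())
for x,z in [(24.5,112),(37.7,105),(49.3,89.6),(58,78)]:
    print(robot.move_linear(hw(x,-80,z),speed=100,f_stop=15),np.round(robot.current_contact_force(),1))
print(robot.move_linear(hw(64,-80,55),speed=50,f_stop=8),robot.current_tcp_pos(),robot.current_contact_force())
robot.move_linear(hw(64,-80,160),speed=250)
print(robot.current_t()); grab('wrist','w2')
E
```

```text
4.7333 0.0059631554169263905 [ 0.26325552 -0.05546896  0.49855231]
False [0.5 0.  0.4]
False [-0.2 -0.6  0.4]
False [ 0.6 -1.2  0.2]
False [-0.6  0.3 -0.3]
True [635.83286245 -99.48491786  64.99599211] [-3.15246953  1.03009212  9.6589135 ]
7.25
```

View pics/w2.png

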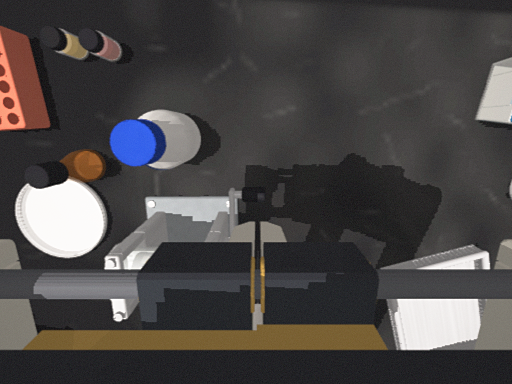

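Run:
```python
from h import *
d=load('w1');t=load('top0')
for u,v in [(465,25),(470,40),(463,30)]: print(pix2plane(d,u,v,0).round())
print(pix2plane(t,225+655/4.5,140+190/4.5,0).round(),pix2plane(t,225+685/4.5,140+205/4.5,0).round())
b=pix2plane(d,288,165,0);print('steel',b.round(), pix2plane(d,288,163,116).round(),pix2plane(t,225+313/4.5,140+415/4.5,58).round())
```

```text
[ 651. -416.   -0.]
[ 629. -428.    0.]
[ 643. -414.    0.]
[ 634. -417.    0.] [ 622. -441.    0.]
steel [ 424. -137.    0.] [ 445. -124.  116.] [ 442. -132.   58.]
```

```bash
cat >> h.py <<'E'
def tw(T,x,y,z): return hw(x,y,z,T)
E
python3 - <<'E'
from h import *
T0=(479.3,-350,.34)
def o(T): return [np.pi,0,T[2]]
robot.move_gripper(0.4)
robot.move_ptp(tw(T0,0,-54,90),o(T0))
print(robot.move_linear(tw(T0,0,-54,7),speed=150,f_stop=10)); 
robot.move_gripper(0)
print(robot.current_t(),robot.current_gripper_width()*93,robot.current_contact_force(),robot.current_tcp_pos())
hy=H[2]
wp=[(515,-270,.2),(*hw(0,-200,0)[:2],hy),(*hw(0,-121,0)[:2],hy)]
for T in wp:
    print(robot.move_linear(tw(T,0,-54,7),o(T),speed=120,f_stop=25),np.round(robot.current_contact_force(),1))
print(robot.current_t(),robot.current_gripper_width()*93)
robot.move_gripper(0.4)
robot.move_linear(tw(wp[-1],0,-54,120),speed=250)
robot.move_ptp(hw(-105,-90,300),[np.pi,0,hy]); print(robot.current_t())
grab('wrist','w3')
E
```

```text
False
10.6583 6.70077155471409 [ 0.03328924 -0.98608163  2.83516096] [ 497.69987059 -401.62130038    7.67701978]
False [1.6 3.3 5.8]
False [1.3 2.5 6.5]
False [-0.   2.4  8.4]
13.075 6.920089951459329
15.275
```

View pics/w3.png

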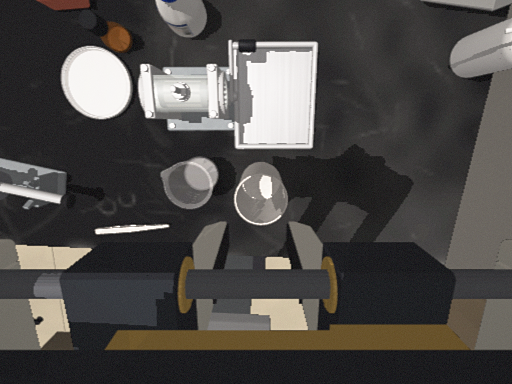

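The tray now stands against the holder: its rim corners are at about (236,42), (316,42), (312,148) and (236,148), and the knob is over the rim at (247,46). I'll enlarge this to refine the holder and tray poses.

Run:
```python
from h import *
im=load('w3')['img']
cv2.imwrite('pics/c6.png',cv2.resize(im[35:155,130:325],None,fx=4,fy=4,interpolation=cv2.INTER_CUBIC))
```

```text
(no output)
```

View pics/c6.png

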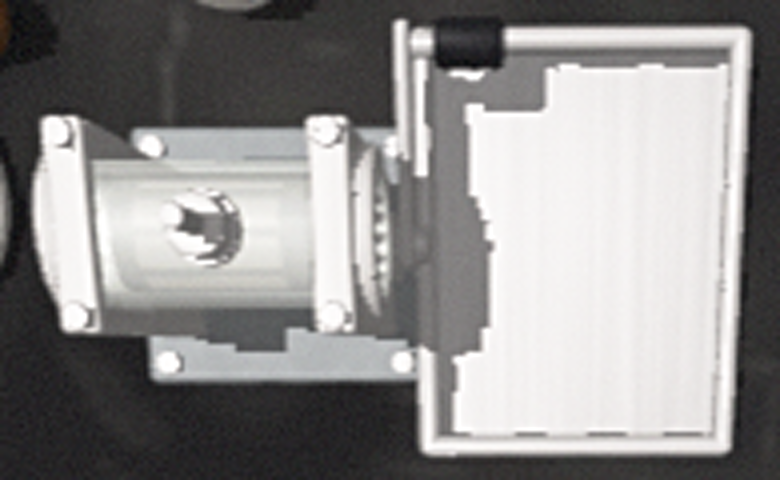

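Run:
```python
from fit import *
d=load('w3'); e=load('w1')
C=lambda x,y:(130+(x+.5)/4-.5,35+(y+.5)/4-.5)
def cl(sx,sy,k): return lambda p:(30*sx,38*sy+k*p[3],125)
o3=[(d,C(40,117),cl(1,1,1)),(d,C(78,117),cl(1,1,-1)),(d,C(62,332),cl(-1,1,1)),(d,C(101,332),cl(-1,1,-1)),
(d,C(307,117),cl(1,-1,1)),(d,C(346,117),cl(1,-1,-1)),(d,C(315,334),cl(-1,-1,1)),(d,C(352,334),cl(-1,-1,-1)),
(d,C(135,128),(48,56,8)),(d,C(152,381),(-48,56,4)),(d,C(418,381),(-48,-56,4))]
p,r=fit(o3,[570,-22,0.05,5]);print(p);print(r.round(1))
C1=lambda x,y:(155+(x+.5)/5-.5,20+(y+.5)/5-.5)
C2=C1
o1=[(e,C1(88,105),cl(1,1,1)),(e,C1(130,100),cl(1,1,-1)),(e,C1(120,358),cl(-1,1,1)),(e,C1(160,355),cl(-1,1,-1)),
(e,C1(397,88),cl(1,-1,1)),(e,C1(443,86),cl(1,-1,-1)),(e,C1(418,342),cl(-1,-1,1)),(e,C1(458,340),cl(-1,-1,-1)),
(e,C1(187,448),(-48,56,4)),(e,C1(510,434),(-48,-56,4))]
p,r=fit(o3+o1,[570,-22,0.05,5]);print('both',p)
q,r=fit([(d,C(750,28),(73,-58,26)),(d,C(730,454),(-73,-58,26)),(d,C(422,454),(-73,58,26))],[576,-140,.05]);print(q,r.round(1))
c,s=np.cos(p[2]),np.sin(p[2]);D=q[:2]-p[:2];print('tray local',c*D[0]+s*D[1],-s*D[0]+c*D[1],q[2]-p[2])
```

```text
[ 5.68981784e+02 -2.27121738e+01  4.57790897e-02  5.54633363e+00]
[[-0.1 -0.6]
 [ 0.2 -0.5]
 [-0.2  0.5]
 [-0.7  0.5]
 [ 0.1 -0.3]
 [ 0.1 -0.2]
 [ 0.2  0.3]
 [ 0.3  0.3]
 [-1.5 -0.6]
 [ 0.1  0.4]
 [ 2.1  0.7]]
both [ 5.69227241e+02 -2.26219320e+01  4.74825616e-02  5.39963561e+00]
[ 5.74553146e+02 -1.40668405e+02  5.12698996e-02] [[-0.5  3.5]
 [-0.6 -0.8]
 [ 3.1 -0.7]]
tray local -0.2831400171174243 -118.16621751305426 0.003787338039653268
```

Run:
```python
from h import *
robot.move_ptp([425,150,270],[np.pi,0,np.pi/2-.18]); print(robot.current_t(),robot.current_qpos())
d=grab('wrist','w4')
```

```text
16.3833 [ 8.98954557e-02  4.53760690e-02  1.66578870e+00 -5.34670997e-04
  1.43122688e+00  2.71897757e-01]
```

View pics/w4.png

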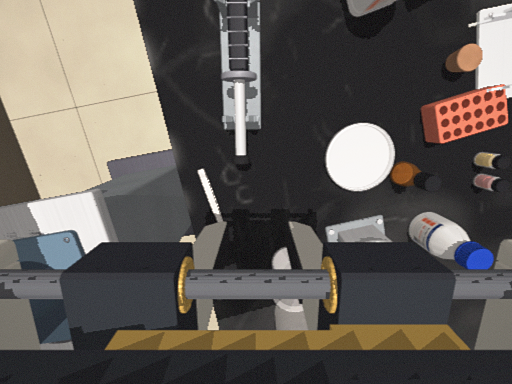

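The rod runs up the picture, with its collar at (238,76) and tip at (241,158), and the rear of the rest is cut off. I'll shift 80 mm in +y.

Run:
```python
from h import *
robot.move_ptp([425,235,260],[np.pi,0,np.pi/2-.18]); print(robot.current_t())
d=grab('wrist','w5'); print(d['eye'])
im=d['img']
cv2.imwrite('pics/c7.png',cv2.resize(im[40:240,190:290],None,fx=3,fy=3,interpolation=cv2.INTER_CUBIC))
cv2.imwrite('pics/w5b.png',cv2.resize(im[0:230,150:350],None,fx=2.6,fy=2.6,interpolation=cv2.INTER_CUBIC))
```

```text
16.8667
[438.13751613 304.13997557 426.04266508]
```

View pics/w5b.png

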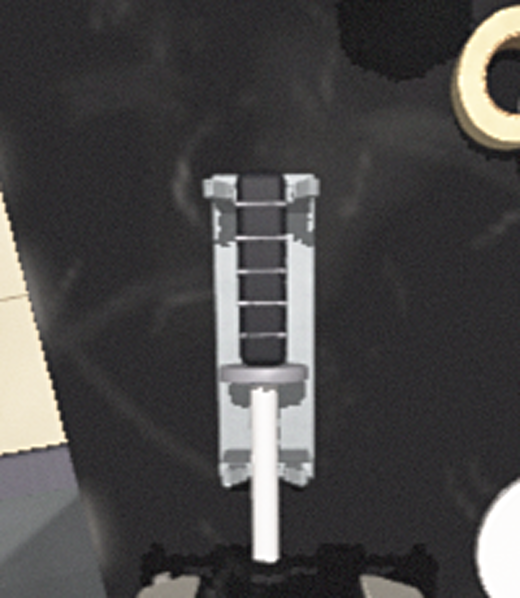

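Run:
```python
from fit import *
d=load('w5')
C=lambda x,y:(150+(x+.5)/2.6-.5,(y+.5)/2.6-.5)
ob=[(d,C(240,174),(-12,45,67)),(d,C(285,174),(12,45,67)),(d,C(242,364),(-12,-45,67)),(d,C(286,364),(12,-45,67)),(d,C(265.5,563),(0,-163,57)),(d,C(264,400),(0,-65,62))]
p,r=fit(ob,[427,285,-.18]);print(p);print(r.round(1))
ob=[(d,C(220,489),(-28,-85,3)),(d,C(313,481),(28,-85,3)),(d,C(204,190),(-28,38,64)),(d,C(318,188),(28,38,64))]
p,r=fit(ob,[427,285,-.18]);print(p);print(r.round(1))
```

```text
[ 4.34162108e+02  3.27337418e+02 -1.80177341e-01]
[[-1.3 -2.8]
 [ 1.3 -2.8]
 [-1.   0.3]
 [ 0.8  0.3]
 [-0.   7.1]
 [ 0.1  1.6]]
[ 4.32940010e+02  3.24166518e+02 -1.73005680e-01]
[[ -0.1 -21.9]
 [  0.2 -19.1]
 [ -1.    0.9]
 [  1.    1.3]]
```

Run:
```python
from h import *
im=load('w4')['img']
cv2.imwrite('pics/c8.png',cv2.resize(im[55:175,190:290],None,fx=5,fy=5,interpolation=cv2.INTER_CUBIC))
```

```text
(no output)
```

View pics/c8.png

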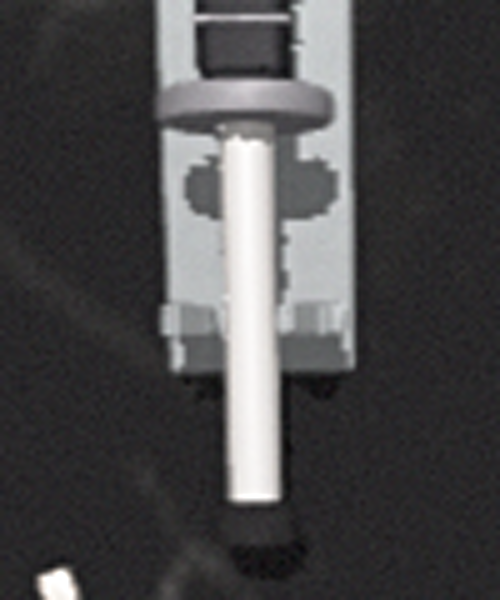

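Run:
```python
from fit import *
d=load('w5');e=load('w4')
C=lambda x,y:(150+(x+.5)/2.6-.5,(y+.5)/2.6-.5)
E=lambda x,y:(190+(x+.5)/5-.5,55+(y+.5)/5-.5)
ob=[(d,C(262.5,174),(0,45,67)),(d,C(264,364),(0,-45,67)),(e,E(245,79),(0,-45,67)),
(e,E(158,106),(-23,-49,55)),(e,E(333,105),(23,-49,55)),(d,C(220,374),(-23,-49,55)),(d,C(308,371),(23,-49,55)),
(d,C(204,190),lambda p:(-p[3],38,64)),(d,C(318,188),lambda p:(p[3],38,64)),
(e,E(160,318),lambda p:(-p[3],-105,64)),(e,E(341,318),lambda p:(p[3],-105,64)),
(e,E(173,371),lambda p:(-28,-p[4],0)),(e,E(354,371),lambda p:(28,-p[4],0)),
(d,C(220,490),lambda p:(-28,-p[4],0)),(d,C(313,482),lambda p:(28,-p[4],0)),
(e,E(253,500),lambda p:(0,-p[5],55)),(d,C(265.5,563),lambda p:(0,-p[5],55))]
p,r=fit(ob,[427,285,-.18,28,120,150]);print(p);print(r.round(1))
w=tw(p,0,-163,55); print(proj(e,w)); u=proj(e,w); print((u[0]-190)*5,(u[1]-55)*5)
```

```text
[ 4.33870937e+02  3.27156008e+02 -1.78100249e-01  2.53505105e+01
  1.18279804e+02  1.51131254e+02]
[[-0.3 -2.6]
 [-0.2  0.5]
 [-0.4  0.6]
 [-0.1  0.3]
 [ 0.6  0.3]
 [-0.3 -0.9]
 [ 0.3  0.2]
 [ 1.6 -2. ]
 [-0.7 -1.3]
 [-1.6  2.8]
 [ 0.9  2.7]
 [-0.1  1.2]
 [-0.1  1. ]
 [ 0.4 -3.9]
 [-0.1 -0.9]
 [ 0.3  0.9]
 [ 0.  -1. ]]
[240.67397144 163.98763904]
253.3698572215171 544.9381951915792
```

Run:
```python
from fit import *
d=load('w3');h=(569.2,-22.6,.0475)
def loc(P): c,s=np.cos(h[2]),np.sin(h[2]);D=np.array(P[:2])-h[:2];return (c*D[0]+s*D[1],-s*D[0]+c*D[1])
for (u,v,z,n) in [(92,22,84,'cap'),(120,40,15,'amber'),(97,82,0,'petri')]:
    print(n,np.round(loc(pix2plane(d,u,v,z)),0))
d=load('w4')
for (u,v,z,n) in [(427,180,80,'cap'),(403,174,20,'amber')]:print(n,np.round(loc(pix2plane(d,u,v,z)),0))
RT=(433.9,326.6,-.178); o=[np.pi,0,np.pi/2+RT[2]]
robot.move_gripper(.55)
robot.move_ptp(tw(RT,0,-25,110),o)
print(robot.move_linear(tw(RT,0,-25,36),speed=120,f_stop=8),robot.current_contact_force())
robot.move_gripper(0)
print(robot.current_t(),robot.current_gripper_width()*93,robot.current_contact_force(),robot.current_tcp_pos())
d=grab('wrist','w6'); grab('scene','s6')
```

```text
cap [ 84. 113.]
amber [ 82. 112.]
petri [ 26. 163.]
cap [ 82. 123.]
amber [ 81. 120.]
False [-0.51682151  0.36266541  0.33078307]
19.425 23.94925429685154 [-1.15290611  0.72415544  3.78360726] [429.56273558 302.09606282  36.278412  ]
```

View pics/w6.png

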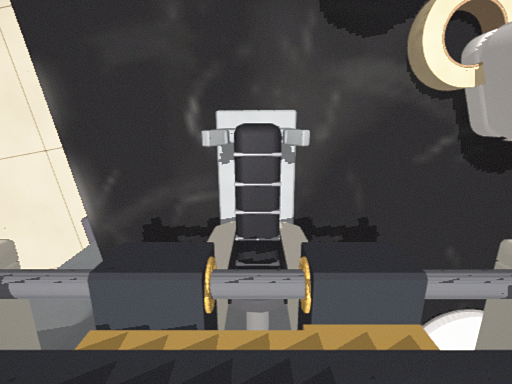

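View pics/s6.png

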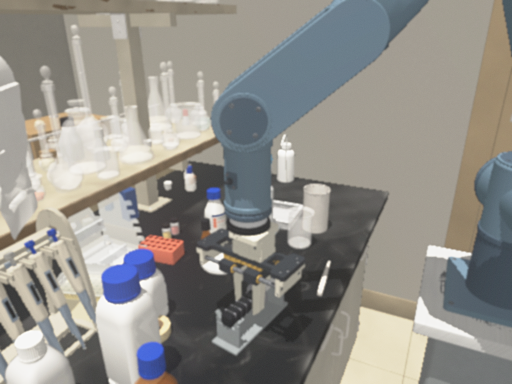

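Run:
```python
from h import *
d=load('w6')
tp=robot.current_tcp_pos();RT=(433.9,326.6,-.178)
print(proj(d,tw(RT,0,45,67)))
for v in(122,124):
  P=pix2plane(d,257,v,67);c,s=np.cos(RT[2]),np.sin(RT[2]);D=P[:2]-np.array(RT[:2]);print('handle rear local y',-s*D[0]+c*D[1], c*D[0]+s*D[1])
print(robot.move_linear([tp[0],tp[1],tp[2]+40],speed=80)); robot.sleep(.2)
print(robot.current_contact_force(),robot.current_ft_torque(),robot.current_gripper_width()*93, robot.current_t())
grab('scene','s7');grab('wrist','w7')
im=load('s7')['img'];cv2.imwrite('pics/s7c.png',cv2.resize(im[220:360,180:330],None,fx=5,fy=4.2,interpolation=cv2.INTER_CUBIC))
```

```text
[257.17827714 122.90998566]
handle rear local y 45.421435627855075 -0.08513140316284318
handle rear local y 44.49436259225572 -0.08571774388251807
False
[-0.22726283  0.20764447 -1.51314433] [-0.05047941 -0.09710213  0.02481419] 23.769592442922548 20.375
```

View pics/s7c.png

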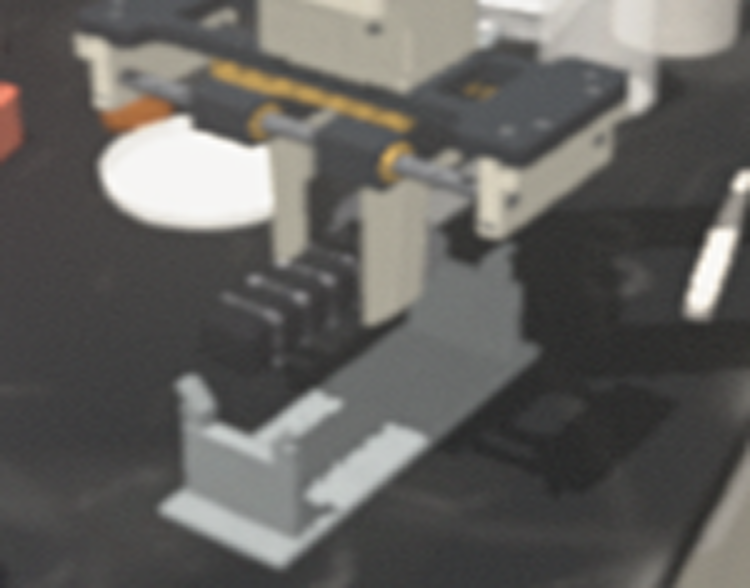

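View pics/w7.png

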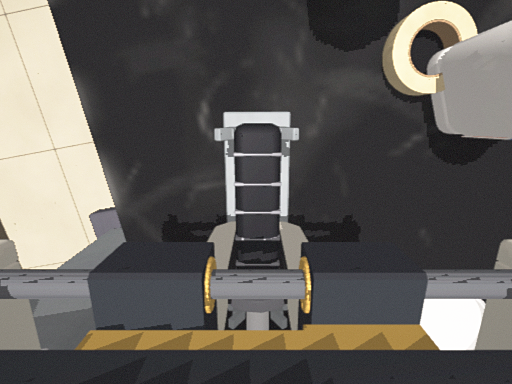

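```bash
sed -i 's/^H=.*/H=(569.2,-22.6,0.0475)/' h.py
python3 - <<'E'
from h import *
z=76.3; o=[np.pi,0,np.pi/2+H[2]]
robot.move_linear(hw(0,203,z),o,speed=150); print(robot.current_t(),robot.current_tcp_pos(),hw(0,203,z))
grab('scene','s8');grab('wrist','w8')
im=load('s8')['img'];cv2.imwrite('pics/s8c.png',cv2.resize(im[160:290,180:320],None,fx=5,fy=4.5,interpolation=cv2.INTER_CUBIC))
E
```

```text
21.8167 [558.84727124 180.65245583  76.17920329] [np.float64(559.5611255727367), np.float64(180.1710336802953), 76.3]
```

View pics/s8c.png

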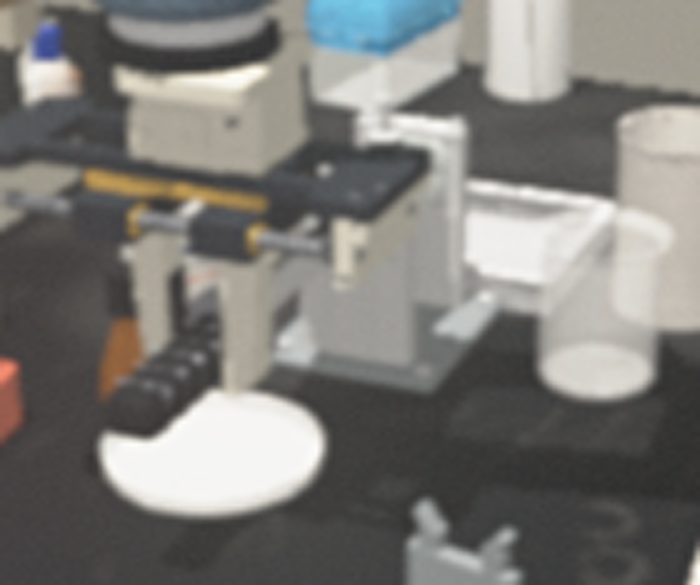

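View pics/w8.png

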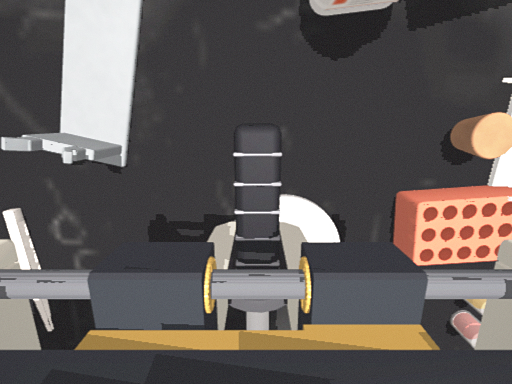

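Run:
```python
from h import *
z=76.3
def ly():
    D=np.array(robot.current_tcp_pos()[:2])-H[:2];s,c=np.sin(H[2]),np.cos(H[2]);return round(c*D[0]+s*D[1],2),round(-s*D[0]+c*D[1],2)
print(robot.move_linear(hw(0,176,z),speed=80,f_stop=5),ly(),robot.current_contact_force().round(1))
robot.sleep(.1)
if abs(ly()[1]-176)<2:
    for y in (150,125,100,86):
        r=robot.move_linear(hw(0,y,z),speed=70,f_stop=25);print(r,ly(),robot.current_contact_force().round(1))
        if r: break
    else:
        print(robot.move_linear(hw(0,68,z),speed=25,f_stop=20),ly(),robot.current_contact_force().round(1))
print(robot.current_t(),robot.current_gripper_width()*93)
grab('wrist','w9');grab('scene','s9')
im=load('s9')['img'];cv2.imwrite('pics/s9c.png',cv2.resize(im[160:290,180:340],None,fx=4.5,fy=4.5,interpolation=cv2.INTER_CUBIC))
```

```text
False (np.float64(0.07), np.float64(175.32)) [ 0.   0.1 -2.3]
False (np.float64(-0.01), np.float64(149.52)) [-0.5  0.9 -2.6]
False (np.float64(-0.0), np.float64(124.69)) [-0.5 -0.5 -0.7]
False (np.float64(0.01), np.float64(99.44)) [-0.1 -0.6 -1.7]
False (np.float64(0.02), np.float64(85.52)) [ 0.   0.8 -1.9]
True (np.float64(-0.64), np.float64(78.15)) [ 0.6  1.2 -2.1]
24.9083 23.76325737390514
```

View pics/s9c.png

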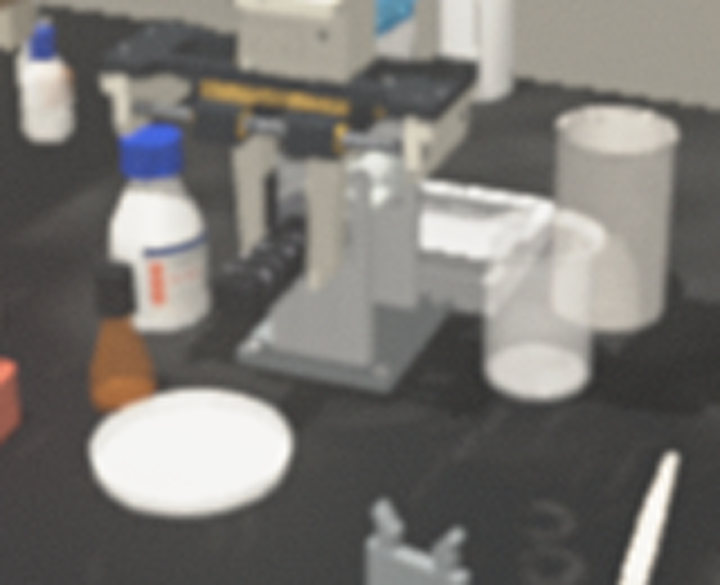

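View pics/w9.png

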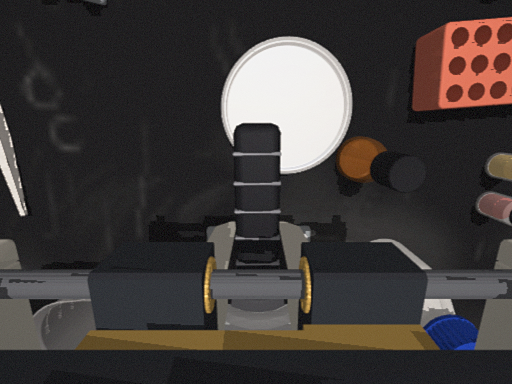

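Run:
```python
from h import *
z=76.3
def ly():
    D=np.array(robot.current_tcp_pos()[:2])-H[:2];s,c=np.sin(H[2]),np.cos(H[2]);return round(c*D[0]+s*D[1],2),round(-s*D[0]+c*D[1],2)
print(robot.move_linear(hw(0,70,z),speed=20,f_stop=24),ly(),robot.current_contact_force().round(1))
robot.sleep(.2);print(ly(),robot.current_contact_force().round(1),robot.current_t())
d=grab('wrist','w10')
cv2.imwrite('pics/w10c.png',cv2.resize(d['img'][100:260,190:330],None,fx=3.5,fy=3.5))
t=grab('top','t10');cv2.imwrite('pics/t10c.png',cv2.resize(t['img'][150:260,220:350],None,fx=5,fy=5,interpolation=cv2.INTER_CUBIC))
```

```text
True (np.float64(-1.8), np.float64(77.44)) [ 0.4  1.8 -1.6]
(np.float64(-2.26), np.float64(77.48)) [ 0.5  0.5 -1.4] 25.5917
```

View pics/t10c.png

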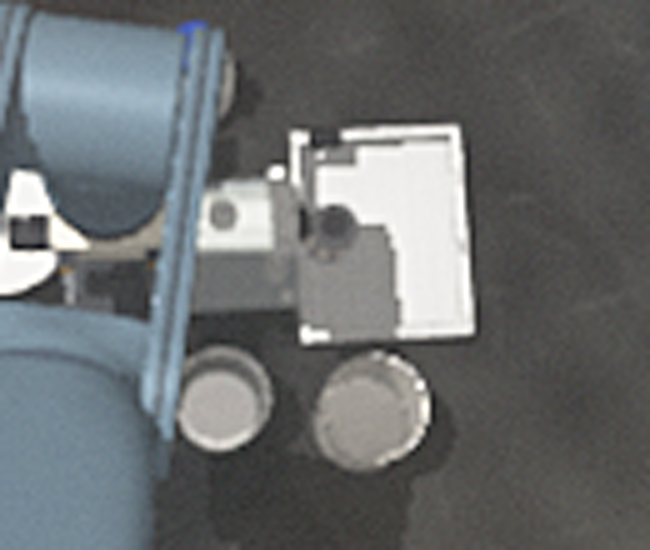

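View pics/w10c.png

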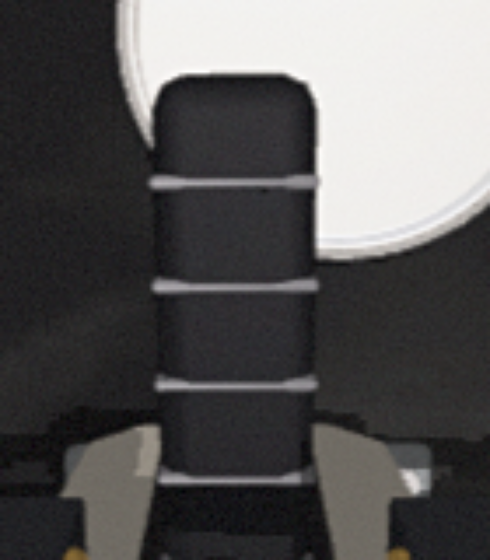

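Run:
```python
from h import *
z=76.3
def ly():
    D=np.array(robot.current_tcp_pos()[:2])-H[:2];s,c=np.sin(H[2]),np.cos(H[2]);return round(c*D[0]+s*D[1],2),round(-s*D[0]+c*D[1],2)
o=[np.pi,0,np.pi/2+H[2]]
print(robot.move_linear(hw(-1,110,z),o,speed=100,f_stop=15),ly(),robot.current_contact_force().round(1))
print(robot.move_linear(hw(0,215,z),speed=130,f_stop=15),ly(),robot.current_contact_force().round(1),robot.current_ft_torque().round(3),robot.current_gripper_width()*93)
d=grab('wrist','w11');grab('scene','s11')
cv2.imwrite('pics/w11c.png',cv2.resize(d['img'][100:260,190:330],None,fx=3.5,fy=3.5))
t=grab('top','t11');cv2.imwrite('pics/t11c.png',cv2.resize(t['img'][150:260,220:350],None,fx=5,fy=5,interpolation=cv2.INTER_CUBIC))
print(robot.current_t(),robot.current_eef_rot())
```

```text
False (np.float64(-1.1), np.float64(110.21)) [ 0.2  0.4 -1.9]
False (np.float64(-0.0), np.float64(214.39)) [-0.3  0.  -1.6] [-0.015 -0.119  0.014] 23.573629076644096
27.275 [-3.14154881e+00  1.85027448e-04  1.61721807e+00]
```

View pics/t11c.png

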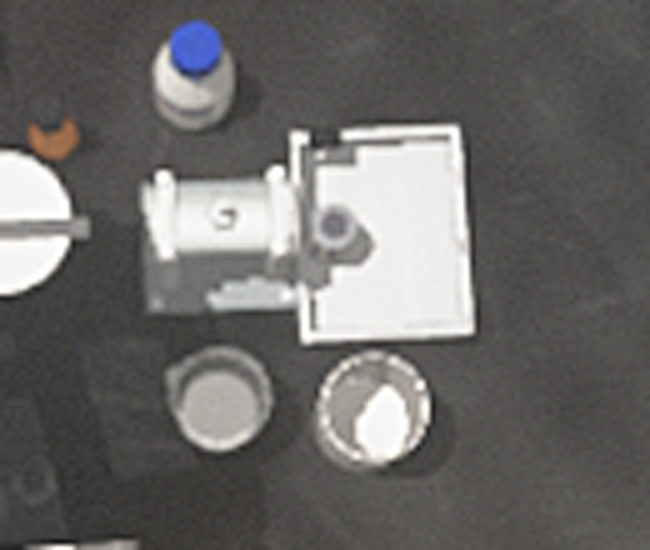

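View pics/w11c.png

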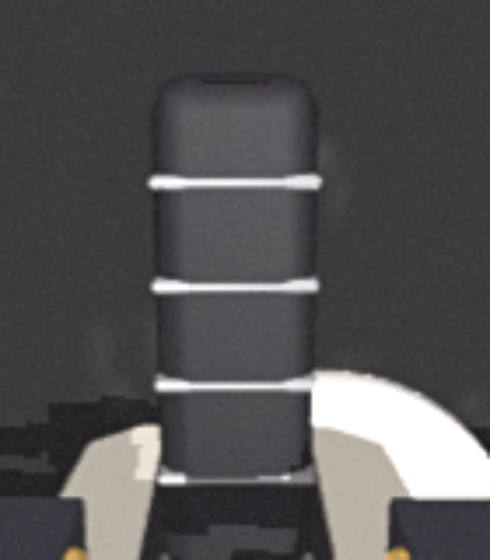

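View pics/s11.png

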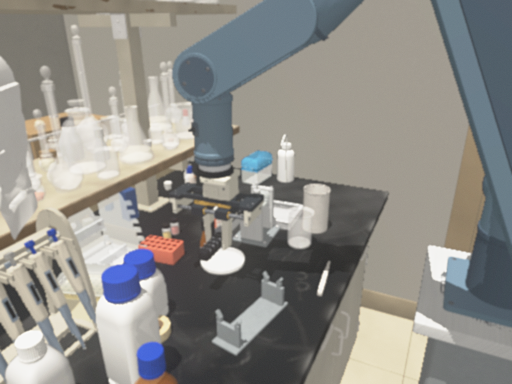

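Run:
```python
from h import *
for n in ('w6','w7','w8','w9','w10','w11'):
    g=load(n)['img'][:,:,1].astype(float)[125:245,250:266].mean(1)
    k=g-cv2.GaussianBlur(g.reshape(-1,1),(1,21),5).ravel()
    pk=[i for i in range(1,119) if k[i]>k[i-1] and k[i]>=k[i+1] and k[i]>15]
    print(n,[round(125+i+0.5*(k[i-1]-k[i+1])/(k[i-1]-2*k[i]+k[i+1]),2) for i in pk])
```

```text
w6 [np.float64(154.13), np.float64(184.06), np.float64(212.12), np.float64(238.96)]
w7 [np.float64(154.14), np.float64(184.06), np.float64(212.12), np.float64(239.02)]
w8 [np.float64(154.16), np.float64(184.05), np.float64(212.08), np.float64(238.56)]
w9 [np.float64(153.75), np.float64(183.54), np.float64(211.86), np.float64(238.39)]
w10 [np.float64(151.72), np.float64(181.68), np.float64(209.93), np.float64(236.89)]
w11 [np.float64(151.73), np.float64(181.68), np.float64(209.92), np.float64(236.84)]
```

Run:
```python
from h import *
RT=(433.9,326.6,-.178); o=[np.pi,0,np.pi/2+RT[2]]
robot.move_linear(tw(RT,0,-26.1,80),o,speed=140); robot.sleep(.2)
print(robot.current_tcp_pos(),tw(RT,0,-26.1,80),robot.current_contact_force().round(1))
print(robot.move_linear(tw(RT,0,-26.1,50),speed=80,f_stop=6),robot.current_contact_force().round(1))
print(robot.move_linear(tw(RT,0,-26.1,36.2),speed=30,f_stop=6),robot.current_tcp_pos(),robot.current_contact_force().round(1))
print(robot.current_t())
grab('wrist','w12')
```

```text
[429.69774702 300.56152636  79.91899243] [np.float64(429.27869408545234), np.float64(300.9123856373511), 80] [ 0.  -0.1 -1.7]
False [ 0.4  0.2 -1.3]
True [429.13989019 300.80461677  36.31710614] [-0.7 -1.1  4.7]
29.8417
```

View pics/w12.png

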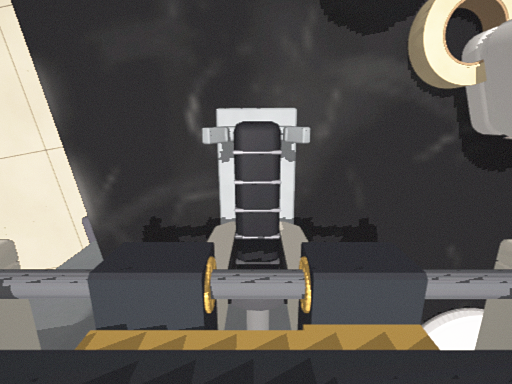

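Run:
```python
from h import *
RT=(433.9,326.6,-.178)
robot.move_gripper(.55)
robot.move_linear(tw(RT,0,-26.1,110),speed=150)
robot.move_ptp([425,235,260],[np.pi,0,np.pi/2-.18]); robot.sleep(.1)
d=grab('wrist','w13'); a=load('w5')
print(robot.current_t(), d['eye'],a['eye'])
cv2.imwrite('pics/cmp.png',np.hstack([cv2.resize(x['img'][40:230,200:300],None,fx=3.1,fy=3.1,interpolation=cv2.INTER_CUBIC) for x in (a,d)]))
for n in('w5','w13'):
    g=load(n)['img'][:,:,1].astype(float)[68:140,245:256].mean(1)
    k=g-cv2.GaussianBlur(g.reshape(-1,1),(1,21),5).ravel()
    print(n,[round(68+i+0.5*(k[i-1]-k[i+1])/(k[i-1]-2*k[i]+k[i+1]),2) for i in range(1,71) if k[i]>k[i-1] and k[i]>=k[i+1] and k[i]>12])
s=grab('scene','s13');t=grab('top','t13')
cv2.imwrite('pics/t13c.png',cv2.resize(t['img'][140:270,140:360],None,fx=3.6,fy=3.6,interpolation=cv2.INTER_CUBIC))
```

```text
32.05 [437.16848753 304.57061386 423.71206634] [438.13751613 304.13997557 426.04266508]
w5 [np.float64(77.95), np.float64(91.03), np.float64(103.9), np.float64(116.04), np.float64(128.19)]
w13 [np.float64(77.81), np.float64(91.02), np.float64(103.97), np.float64(116.07), np.float64(128.95)]
```

View pics/cmp.png

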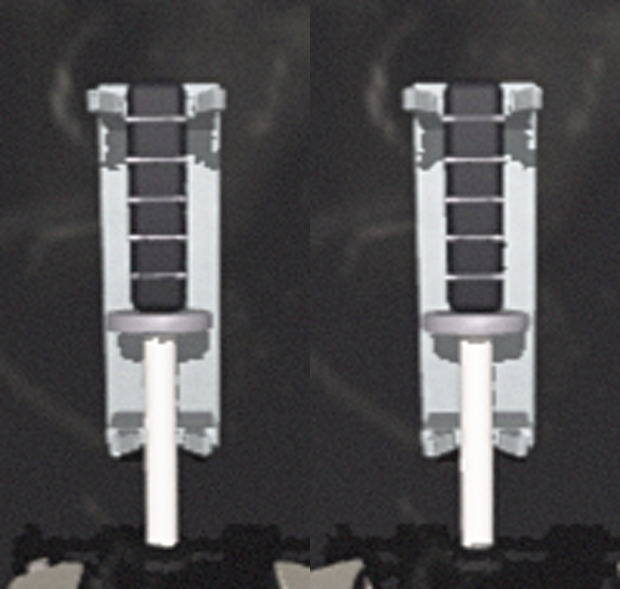

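View pics/t13c.png

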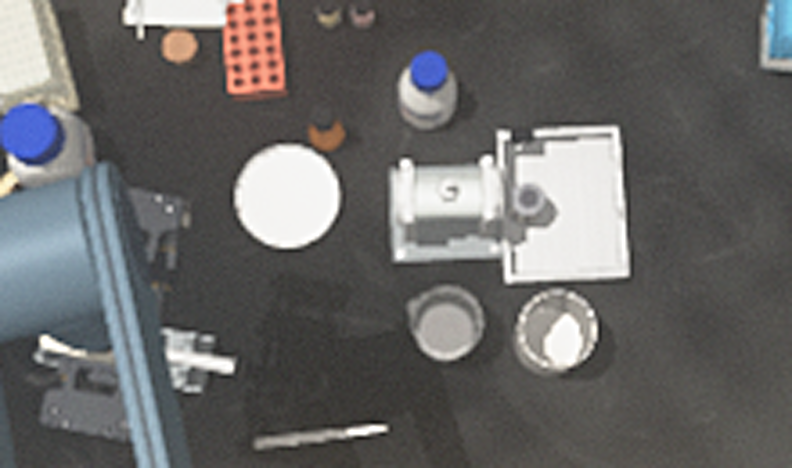

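View pics/s13.png

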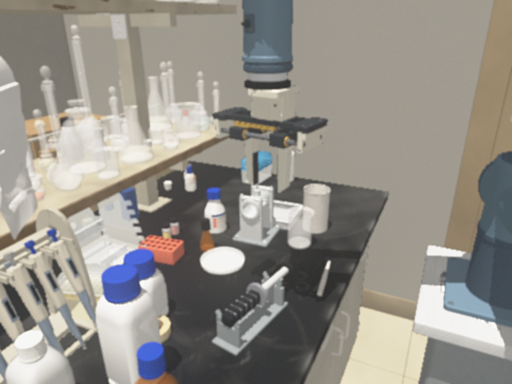

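The rod lies as before (ring rows match w5 within 0.2 px, apart from one edge ring). The cartridge's grey end shows at (530,198) inside the tray. I'll take a closer look at the tray before handing in.

Run:
```python
from h import *
robot.move_ptp(hw(-105,-90,300),[np.pi,0,H[2]]); print(robot.current_t())
d=grab('wrist','w14')
cv2.imwrite('pics/w14c.png',cv2.resize(d['img'][25:215,120:325],None,fx=3.1,fy=3.1,interpolation=cv2.INTER_CUBIC))
```

```text
33.4917
```

View pics/w14c.png

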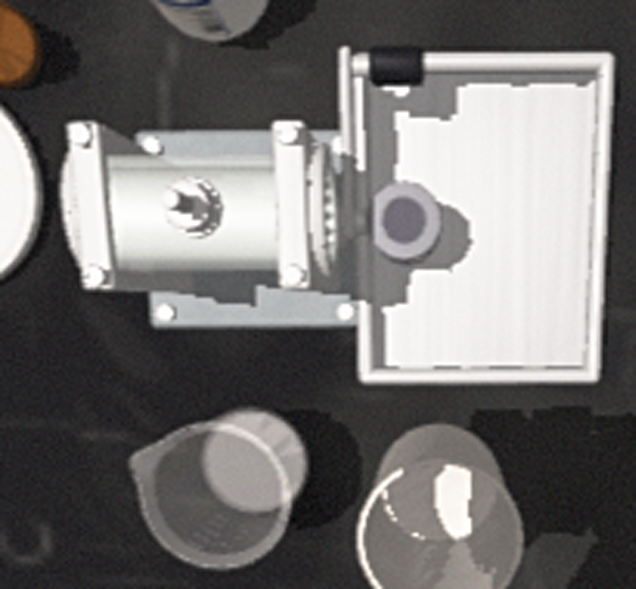

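Run:
```python
from h import *
a=load('w3')['img'][:225];b=load('w14')['img'][:225]
g=lambda x:np.float32(cv2.cvtColor(x,cv2.COLOR_BGR2GRAY))
for n,(x0,x1,y0,y1) in dict(petri=(55,135,40,125),dropper=(80,135,8,55),glass=(155,222,152,212),steel=(230,292,155,228),bottle=(155,210,0,40),tray=(228,322,36,155),holder=(138,230,55,135)).items():
    r=cv2.matchTemplate(cv2.copyMakeBorder(b,6,6,6,6,cv2.BORDER_REPLICATE)[max(0,y0):y1+12,x0:x1+12],a[y0:y1,x0:x1],cv2.TM_CCOEFF_NORMED)
    _,v,_,p=cv2.minMaxLoc(r);print(n,p[0]-6,p[1]-6,round(v,3))
robot.hand_in(); print(robot.current_t())
```

```text
petri 1 0 0.993
dropper 2 1 0.99
glass 1 0 0.993
steel 1 0 0.962
bottle 1 1 0.985
tray 1 0 0.949
holder 1 0 0.981
the job is handed in; nothing more can be done
the job is handed in; nothing more can be done
```

The job is done and handed in at about 33.5 s. The cartridge is out of the tube and standing on end in the tray, just inside the wall nearest the holder.

- **Keeper:** I swung it over until it met its stop. The last pictures show it still level, clear of the outlet.
- **Tray:** it sits square to the holder with its centre about 120 mm from mid-tube (118 mm by camera, 121 mm commanded). It did not move when the cartridge dropped.
- **Rod push:** the rod went in without catching. It stopped at 78.15 mm along the holder, against 78.0 mm predicted for the collar meeting the tube. A second press with a 24 N stop limit met the same stop. During that press the gripper slid about 1 mm along the handle and drifted about 2 mm sideways.
- **Rod back in its rest:** I corrected for the 1 mm slip. Before and after pictures of the handle rings agree within 0.2 px, except one edge ring at 0.8 px.
- **Other items:** these and the fixed holder all shifted by about 1 px together between pictures, which is camera pose error. The dropper bottle showed 2 px and 1 px, 1 px more than the holder each way. I take that as picture noise, since nothing came near it.

I did not look again after handing in. The final pictures were taken just before, with the gripper clear of everything.

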